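# Slide the scoring tablet out over the shelf edge

## Task

The flat wooden scoring tablet lies on the glass shelf and is too thin to pick up: push it with the fingertips toward the shelf's front edge (the one facing the robot) until it sticks out 30 mm over that edge, its inlaid line right above the edge and its long side square with the shelf. Keep it flat on the glass all the way, never lifted or tipped, and leave the marble rack, cup, dish and canister standing where they are.

Things in the scene. Friction and masses are not known exactly. Their poses are not given: they have to be found in the camera images.
- tablet: Scoring tablet: loose flat dark wooden board, about 90 g, 100 mm (x) by 140 mm (y), 8 mm thick, flat on the glass. Origin: centre of its underside; x points from its front long side to its rear one (away from the robot), z up. A thin pale metal line is inlaid in the top 30 mm behind the front side (x = -20 mm), dimple rows behind it. Starts up to 20 degrees off square, wholly on the glass.
- tablet_front (a point): Middle of the tablet's front long side, at its underside (x = -50 mm, y = 0, z = 0 in the tablet's frame).
- shelf: Low display cabinet with a fixed, level glass shelf, 340 mm deep (x) by 620 mm wide (y), 10 mm thick, top 100 mm above the bench, a 5 mm aluminium trim flush along its front edge. Origin: on the bench below the middle of the front edge; x points from the front edge into the shelf (away from the robot), y along the edge, z up. Turned by up to 15 degrees.
- shelf_edge (a point): Middle of the shelf's front edge, at the level of the glass top; axes as shelf. The overhang is minus the x of tablet_front in this frame.
- rack: Light wooden marble rack, 50 mm (x) by 220 mm (y), 22 mm high, 32 mm with its glass marbles; loose, at the back of the shelf behind the tablet. Origin at the centre of its underside. Leave alone.
- cup: White ceramic cup, 72 mm across, 75 mm high, loose on the glass, to one side of the tablet. Origin at the centre of its underside. Leave alone.
- dish: Round steel dish, 90 mm across, 22 mm high, holding metal jacks, loose on the glass, to one side of the tablet. Origin at the centre of its underside. Leave alone.
- canister: White screw-top plastic canister with grey ribbed lid, 77 mm across, 82 mm high, loose on the glass, to one side of the tablet. Origin at the centre of its underside. Leave alone.

How it is judged:
At the end, for the whole second after the job is handed in: The tablet lies flat and still on the glass with the middle of its front long side 22 to 38 mm out beyond the shelf's front edge and its long side within 0.12 rad of parallel to that edge; rack, cup, dish and canister are within 12 mm of where they stood (x of tablet_front in the frame of shelf_edge between -0.038 and -0.022 m and angle between the y axis of tablet and the y axis of shelf, either way round below 0.12 rad and z of tablet in the frame of shelf_edge between -0.003 and 0.004 m and angle between tablet's own z axis and vertical below 0.04 rad and linear speed of tablet below 0.01 m/s and distance of each of rack, cup, dish, canister from where it was at the start of the episode below 0.012 m); the robot touches nothing.
It fails at once if the tablet is lifted off the glass (centre more than 8 mm up) (z of tablet in the frame of shelf_edge above 0.008 m).
It fails at once if the tablet is tipped (more than 0.15 rad) (angle between tablet's own z axis and vertical above 0.15 rad).
It fails at once if the rack, cup, dish or canister is moved more than 12 mm (distance of any of rack, cup, dish, canister from where it was at the start of the episode above 0.012 m).
It fails at once if the rack, cup, dish or canister is tipped more than 0.2 rad (angle between any of rack, cup, dish, canister's own z axis and vertical above 0.2 rad).
It also fails if it takes over 45 s, if anything falls off the work surface, if the arm or the gripper's body presses on something with over 40 N, if the wrist force passes 120 N, or if a joint passes its speed limit or range.

## Robot

A 7-joint arm with a two-finger parallel gripper is mounted at the origin on the work surface. World frame = base frame: x ahead of the robot, y to its left, z up, the work surface at z = 0. Lengths are in m, angles in rad, forces in N, time in s.
With the tool pointing down it reaches from about 0.4 to 0.85 m from the base axis. Payload 10.4 kg.
Tool frame: the origin (TCP) lies midway between the tips of the shut fingers; the grasp point (between the pads) lies 19 mm behind it; z points along the fingers, y is the direction in which the jaws open and shut (so a half turn about z gives the same grasp; the last joint's range is limited). The gripper opens to 85 mm and grips with 20 to 120 N. Pads are 22 mm wide; open, the fingers measure 114 mm over their backs; the gripper's body (76 mm by 85 mm) begins 54 mm behind the grasp point. The pads swing forward as they close: fully open they stand 13 mm farther back than shut.
Start: joints at [-1.336, 0.332, -0.065, 1.46, 0.022, 1.35, -0.088], TCP at [0.159, 0.604, 0.231] pointing down, gripper open.
Joint ranges: [-2.6, 2.6], [-0.5, 2.12], [-1.47, 1.34], [0.16, 2.42], [-1.27, 4.41], [0.06, 2.06], [-2.6, 2.6]. Speed limits (rad/s): [2.22, 2.22, 2.79, 2.79, 3.14, 3.14, 3.14].

## Interface

Orientations are given as a unit quaternion [x, y, z, w].
In Python, from station import observe, grab_frame, finish_job gives the robot as it stands. The module is installed in compiled form; this text tells all that it offers.
- The arm moves only by the tool play_rows, never from a script. Its argument "targets" is a list of rows, each a list of 5 numbers: the closure, from -1 (fully open) to 1 (shut), so that 0 is half open, then the shift along the tool's x, y, z in cm, then the turn about the tool's z in rad. In form: [[grip, x, y, z, turn], ...]. A call has 1 to 12 rows; each row shifts and turns the commanded pose from where the row before left it, along the tool's axes as they then stand; what a row does not reach is not made up. A row lasts 1/12 s, in which the tool goes at most 41.7 mm and 7.16 degrees, less where a joint would pass 70% of its speed; a pose out of reach is approached as far as the arm can. A call is refused whole if a number of a shift passes 4.17 or a number of a turn 0.125, either way. A call with a gripper value outside its range is refused whole. The fingers move at their own pace and stop on an object; "newtons" is the grip in N (left out, the last holds). Time passes only in rows, so rows that do not move let the fingers close. It gives the time, the measured TCP pose, the force and the opening at its end, in the units of the state.
- observe(): the state, without advancing time (a new reading comes with each control period).
- grab_frame(name): name is "scene" or "top"; returns a dict with "color" (420x560x3 uint8, red, green, blue), "K" (3x3 intrinsics, pixels), "dist_coeffs" ([k1, k2, p1, p2, k3] as OpenCV has them; the pictures are not rectified), "R" (3x3) and "t" (3): a world point X has camera coordinates R X + t. Camera axes: x right, y down, z forward; pixel columns grow to the right and rows downward; lengths in m; the calibration is good to about 2 mm. A picture is of the moment at which its call begins. There is no depth.
- finish_job(): hands the job in, once; it reports no verdict.
The state is a dict: "time": time; "q": joint angles; "qd": joint speeds; "joint_torque": joint torques, N m; "eef_pos": TCP position; "ee_rot": TCP orientation; "wrist_force": force on the tool from outside, world axes, zero at the start; "moment": the same for the moment, N m; "width": finger opening in m.
Only numpy, scipy, OpenCV 4.12 (cv2) and the standard library are available. Lean on these libraries where they do the work, as an engineer would, in place of code of your own. Each camera call takes 0.05 s, during which the arm holds its last target. There are 200 camera calls.

## Working session

There is one attempt and no reset: what is moved stays moved. The work goes in short steps, Python scripts to look and compute and a tool call to move; the robot and the scene stay as the last step left them, time stands still between calls to the robot, and variables do not carry over. Pictures are saved under pics/ and viewed, about 8 in all and at most 12, crops included, and the job is handed in when it is done.

Besides the shell and the picture viewer there is one more tool, called after ">>>" as name(argument=value, ...), one argument or row to a line, values as JSON. play_rows: Moves the arm, as the interface text tells. Its arguments: {"type":"object","properties":{"targets":{"type":"array"},"newtons":{"type":"number"}},"required":["targets"]}

```bash
mkdir -p pics
cat > h.py <<'E'
import numpy as np, cv2
from station import observe, grab_frame
def save(f,n): cv2.imwrite('pics/'+n,f['color'][:,:,::-1])
def ray(f,px,z):
    p=cv2.undistortPoints(np.array(px,float).reshape(-1,1,2),f['K'],np.array(f['dist_coeffs'],float)).reshape(-1,2)
    R=np.array(f['R']);t=np.array(f['t']);c=-R.T@t
    d=np.c_[p,np.ones(len(p))]@R
    return c+d*((z-c[2])/d[:,2])[:,None]
def proj(f,X):
    return cv2.projectPoints(np.array(X,float).reshape(-1,1,3),cv2.Rodrigues(np.array(f['R']))[0],np.array(f['t'],float),f['K'],np.array(f['dist_coeffs'],float))[0].reshape(-1,2)
E
python3 - <<'E'
from h import *
for n in('top','scene'):
    f=grab_frame(n);save(f,n+'0.png');print(n,-np.array(f['R']).T@f['t'],f['K'][0][0])
s=observe();print(s['eef_pos'],s['ee_rot'],s['width'],s['time'])
E
```

```text
top [0.49126716 0.01497573 1.01010669] 417.3368940720991
scene [ 1.08403672 -0.48000861  0.70711383] 391.36262975831085
[0.15928104 0.60401263 0.23058081] [ 1.28557972e-01  9.91701781e-01 -6.50712778e-04 -5.15659721e-05] 0.08560472565772025 0.1
```

View pics/top0.png

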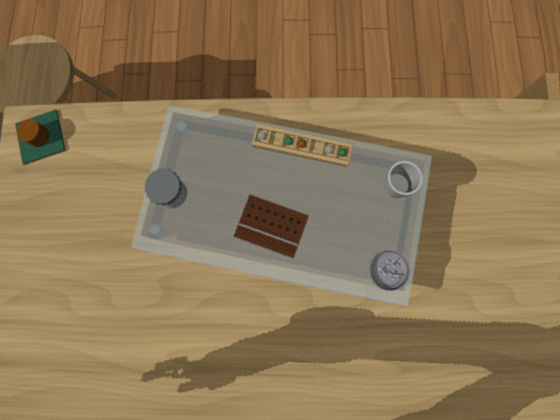

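View pics/scene0.png

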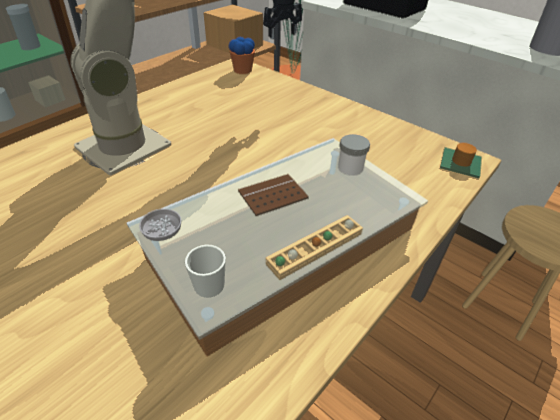

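Top: the tablet is centred near (271,227), and the shelf front edge runs from (134,248) to (408,303). The rack is at (302,145), the canister (163,187), the cup (404,178) and the dish (390,270). Scene shows the same layout, with a clear path between tablet and rack.

```bash
cat >> h.py <<'E'
def tablet(f,ztop=0.108):
    c=f['color'].astype(int);hsv=cv2.cvtColor(f['color'],cv2.COLOR_RGB2HSV)
    m=((c.sum(2)<260)&(c[:,:,0]-c[:,:,2]>18)).astype(np.uint8)
    if False: pass
    m=cv2.morphologyEx(m,cv2.MORPH_CLOSE,np.ones((7,7)))
    m=cv2.morphologyEx(m,cv2.MORPH_OPEN,np.ones((5,5)))
    return m
def edge_px(f):
    # front edge: strongest vertical-ish gradient near the line between the front corners
    return None
E
python3 - <<'E'
from h import *
f=grab_frame('top');m=tablet(f)
cs,_=cv2.findContours(m[150:300,190:360],cv2.RETR_EXTERNAL,cv2.CHAIN_APPROX_NONE,offset=(190,150))
c=max(cs,key=cv2.contourArea);w=ray(f,c.reshape(-1,2),.108)
r=cv2.minAreaRect((w[:,:2]*1000).astype(np.float32));print('tablet',r,cv2.boxPoints(r).round(0).tolist())
for n,p,z in(('rack',[(252,126),(350,149),(345,165),(252,144)],.12),('can',[(163,187)],.18),('cup',[(404,178)],.17),('dish',[(390,270)],.12),('shelf',[(134,248),(408,303),(430,157),(171,108)],.1)):
    print(n,ray(f,p,z)[:,:2].round(3).tolist())
o=cv2.resize(f['color'][200:320,120:420],None,fx=2.6,fy=2.6,interpolation=cv2.INTER_CUBIC)
cv2.drawContours(f['color'],[c],-1,(0,255,0),1)
cv2.imwrite('pics/crop1.png',o[:,:,::-1])
g=cv2.cvtColor(f['color'],cv2.COLOR_RGB2GRAY)
for x in(180,230,330,360): 
    y0=int(248+(x-134)*55/274);print(x,y0,f['color'][y0-14:y0+9,x].tolist())
E
```

```text
tablet ((605.9605102539062, 60.99604797363281), (139.0279998779297, 99.10401916503906), 69.72731018066406) [[535.0, 13.0], [628.0, -21.0], [677.0, 109.0], [584.0, 143.0]]
rack [[0.83, 0.103], [0.774, -0.115], [0.738, -0.103], [0.788, 0.103]]
can [[0.678, 0.28]]
cup [[0.695, -0.218]]
dish [[0.508, -0.192]]
shelf [[0.558, 0.366], [0.437, -0.234], [0.761, -0.299], [0.885, 0.296]]
180 257 [[144, 137, 123], [143, 136, 122], [151, 148, 134], [156, 152, 137], [160, 155, 139], [160, 156, 140], [161, 158, 141], [160, 156, 139], [161, 157, 140], [166, 161, 140], [165, 160, 141], [167, 162, 145], [162, 162, 155], [156, 157, 159], [156, 153, 148], [166, 151, 125], [171, 147, 102], [171, 147, 101], [171, 148, 104], [171, 148, 102], [164, 140, 97], [165, 142, 98], [164, 139, 95]]
230 267 [[141, 134, 118], [144, 138, 124], [149, 147, 130], [156, 153, 137], [161, 159, 141], [162, 161, 142], [163, 161, 143], [164, 160, 145], [164, 161, 144], [165, 161, 144], [163, 160, 144], [163, 159, 142], [162, 157, 146], [161, 161, 157], [155, 159, 157], [161, 151, 148], [167, 149, 116], [171, 144, 100], [174, 14
[... 168 characters left out ...]
 [163, 159, 142], [162, 161, 144], [160, 157, 141], [160, 156, 142], [166, 163, 147], [166, 162, 144], [169, 164, 148], [165, 159, 144], [159, 157, 141], [161, 160, 155], [157, 162, 161], [159, 154, 148], [164, 148, 120], [165, 141, 96], [172, 147, 103], [168, 144, 96], [166, 141, 96], [166, 141, 98]]
360 293 [[148, 140, 125], [146, 134, 123], [147, 138, 123], [149, 148, 131], [157, 152, 134], [170, 165, 146], [163, 159, 143], [164, 160, 141], [164, 162, 143], [164, 161, 145], [164, 160, 145], [165, 161, 145], [163, 160, 140], [168, 164, 148], [162, 161, 152], [161, 161, 165], [157, 158, 157], [165, 150, 129], [163, 139, 97], [167, 144, 99], [166, 142, 100], [167, 142, 101], [168, 145, 101]]
```

View pics/crop1.png

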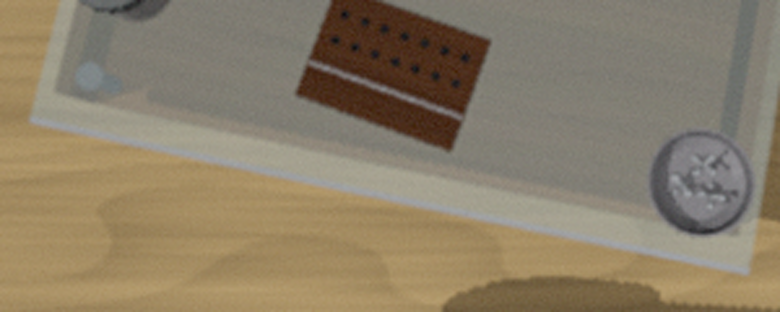

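>>> play_rows(
  targets=[
    [-1,0,0,0,-0.059],
    [-1,-2.6,-1.85,0,0],
    [-1,-2.6,-1.85,0,0],
    [-1,-2.6,-1.85,0,0],
    [-1,-2.6,-1.85,0,0],
    [-1,-2.6,-1.85,0,0],
    [-1,-2.6,-1.85,0,0],
    [-1,-2.6,-1.85,0,0],
    [-1,-2.6,-1.85,0,0],
    [-1,-2.6,-1.85,0,0],
    [-1,-2.6,-1.85,0,0],
    [-1,-2.6,-1.85,0,0],
  ],
)

```text
time: 1.15
eef_pos: [0.4003, 0.347, 0.2312]
ee_rot: [0.099, 0.995, 0.0, -0.0]
wrist_force: [0.5, 0.5, -0.2]
width: 0.0856
```

>>> play_rows(
  targets=[
    [-1,-2.6,-1.85,0,0],
    [-1,-2.6,-1.85,0,0],
    [-1,-2.6,-1.85,0,0],
    [-1,-2.6,-1.85,0,0],
    [-1,-2.6,-1.85,0,0],
    [-1,-2.6,-1.85,0,0],
    [-1,-2.6,-1.85,0,0],
    [-1,-2.6,-1.85,0,0],
    [-1,-2.6,-1.85,0,0],
    [-1,-2.6,-1.85,0,0],
    [-1,-2.6,-1.85,0,0],
    [-1,0,0,0,0],
  ],
)

```text
time: 2.15
eef_pos: [0.6422, 0.0855, 0.2305]
ee_rot: [0.103, 0.995, -0.002, 0.0]
wrist_force: [0.9, -1.2, 0.5]
width: 0.0852
```

>>> play_rows(
  targets=[
    [-1,-2.9,-1.8,0,0],
    [-1,-2.8,-1.8,0,0],
    [-1,0,0,2,0],
    [-1,0,0,2,0],
    [-1,0,0,2,0],
    [-1,0,0,2,0],
    [-1,0,0,2,0],
    [-1,0,0,1.5,0],
    [-1,0,0,0,0],
    [-1,0,0,0,0],
  ],
)

```text
time: 2.98
eef_pos: [0.6879, 0.0459, 0.1157]
ee_rot: [0.099, 0.995, -0.0, -0.001]
wrist_force: [-0.1, 0.6, 1.2]
width: 0.0856
```

Run:
```python
from h import *
f=grab_frame('scene');g=grab_frame('top')
a=cv2.resize(f['color'][130:290,200:400],(600,480),interpolation=2);cv2.imwrite('pics/s2.png',a[:,:,::-1]);save(g,'t2.png');print(observe()['eef_pos'],observe()['ee_rot'])
```

```text
[0.68908486 0.04589667 0.11758354] [9.92362412e-02 9.95063591e-01 1.77348458e-04 7.65912654e-04]
```

View pics/s2.png

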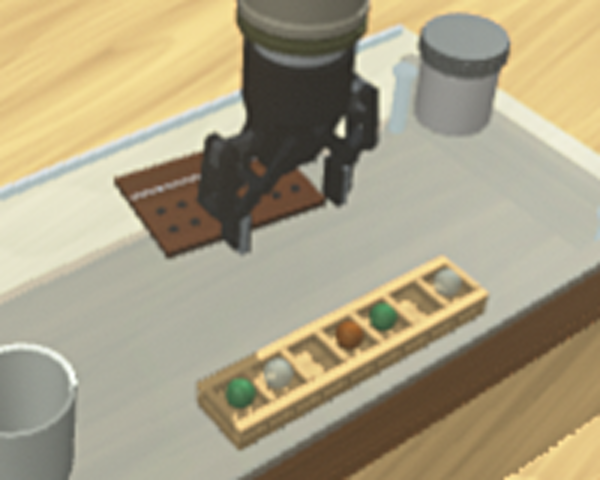

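The fingers are behind the tablet (left tip at crop (243,250), right at (338,200)), still above the glass and clear of the rack. I'll lower them, watching the force.

>>> play_rows(
  targets=[
    [-1,0,0,0.8,0],
    [-1,0,0,0.8,0],
    [-1,0,0,0,0],
    [-1,0,0,0,0],
  ],
)

```text
time: 3.42
eef_pos: [0.688, 0.0459, 0.0996]
ee_rot: [0.099, 0.995, -0.0, -0.001]
wrist_force: [-0.2, 1.3, 0.0]
width: 0.0855
```

>>> play_rows(
  targets=[
    [-1,0,0,0.4,0],
    [-1,0,0,0.3,0],
    [-1,0,0,0.3,0],
    [-1,0,0,0,0],
  ],
)

```text
time: 3.75
eef_pos: [0.6881, 0.0459, 0.0894]
ee_rot: [0.099, 0.995, -0.0, -0.001]
wrist_force: [0.1, 0.9, -0.0]
width: 0.0853
```

Run:
```python
from h import *
f=grab_frame('scene')
a=cv2.resize(f['color'][150:250,220:360],(700,500),interpolation=2);cv2.imwrite('pics/s3.png',a[:,:,::-1]);print(observe()['eef_pos'],observe()['wrist_force'])
```

```text
[0.68824966 0.04588615 0.08986517] [ 0.5279888  -0.73817941  1.03167944]
```

View pics/s3.png

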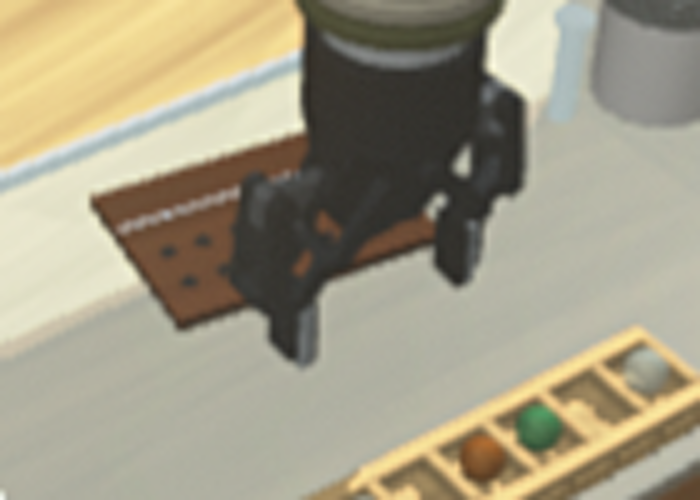

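>>> play_rows(
  targets=[
    [-1,0,-0.9,0,0],
    [-1,0.7,0,0,0],
    [-1,0.7,0,0,0],
    [-1,0.7,0,0,0],
    [-1,0.6,0,0,0],
    [-1,0.6,0,0,0],
    [-1,0.6,0,0,0],
    [-1,0.6,0,0,0],
    [-1,0.6,0,0,0],
    [-1,0.5,0,0,0],
    [-1,0.5,0,0,0],
    [-1,0,0,0,0],
  ],
)

```text
time: 4.8
eef_pos: [0.626, 0.0494, 0.0903]
ee_rot: [0.099, 0.995, 0.0, -0.0]
wrist_force: [0.2, -0.2, -0.3]
width: 0.0854
```

Run:
```python
from h import *
f=grab_frame('scene');g=grab_frame('top')
a=cv2.resize(f['color'][110:250,180:380],(571,400),interpolation=2);b=cv2.resize(g['color'][190:310,200:350],(500,400),interpolation=2)
o=np.vstack([cv2.resize(a,(400,280)),cv2.resize(b,(400,320))]);cv2.imwrite('pics/s4.png',o[:,:,::-1]);print(observe()['eef_pos'],observe()['wrist_force'])
```

```text
[0.62675064 0.04921539 0.09032308] [-0.22409979  0.02805605  0.25229068]
```

View pics/s4.png

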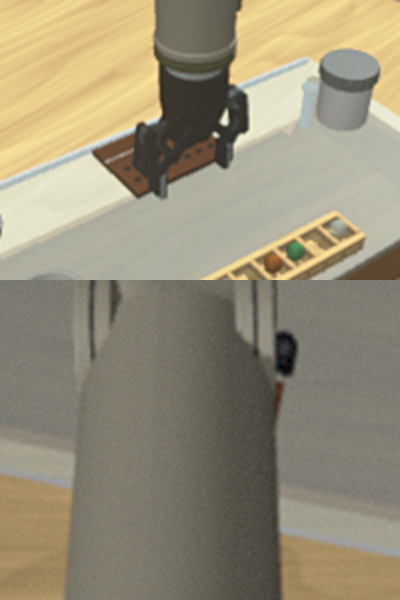

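Scene: the tablet is square to the fingers and touching them, with its front corner at (95,152) in the picture, just short of the edge. The arm hides it in top. I'll go on pushing, a little short of the goal.

>>> play_rows(
  targets=[
    [-1,0.5,0,0,0],
    [-1,0.5,0,0,0],
    [-1,0.5,0,0,0],
    [-1,0.5,0,0,0],
    [-1,0.5,0,0,0],
    [-1,0.5,0,0,0],
    [-1,0.5,0,0,0],
    [-1,0.4,0,0,0],
    [-1,0.3,0,0,0],
    [-1,0,0,0,0],
  ],
)

```text
time: 5.73
eef_pos: [0.585, 0.0577, 0.0902]
ee_rot: [0.099, 0.995, 0.0, -0.0]
wrist_force: [0.1, -0.2, 0.6]
width: 0.0849
```

>>> play_rows(
  targets=[
    [-1,-1.5,0,0,0],
    [-1,-2,0,0,0],
    [-1,-1.5,0,0,0],
    [-1,0,0,-3.5,0],
    [-1,0,0,-4,0],
    [-1,0,0,-4,0],
    [-1,0,-4,0,0],
    [-1,0,-4,0,0],
    [-1,0,-4,0,0],
    [-1,0,-4,0,0],
    [-1,0,-4,0,0],
    [-1,0,0,0,0],
  ],
)

```text
time: 6.73
eef_pos: [0.5922, -0.1589, 0.2059]
ee_rot: [0.105, 0.994, -0.002, 0.0]
wrist_force: [-0.1, -0.8, 0.4]
width: 0.0854
```

```bash
cat > m.py <<'E'
from h import *
import sys
f=grab_frame('top');m=tablet(f)
cs,_=cv2.findContours(m[180:330,190:360],cv2.RETR_EXTERNAL,cv2.CHAIN_APPROX_NONE,offset=(190,180))
c=max(cs,key=cv2.contourArea);w=ray(f,c.reshape(-1,2),.108)
r=cv2.minAreaRect((w[:,:2]*1000).astype(np.float32));print('tablet',r,cv2.boxPoints(r).round(1).tolist())
im=f['color'].astype(int);d=im[:,:,0]-im[:,:,2];P=[]
for x in list(range(145,225,3))+list(range(315,370,3)):
    y0=int(250+(x-134)*55/274)
    for y in range(y0-4,y0+9):
        if d[y,x]<=32<d[y+1,x] and d[y+2,x]>32: P.append((x,y+(32-d[y,x])/(d[y+1,x]-d[y,x])));break
W=ray(f,P,.1)[:,:2].astype(np.float32)
v=cv2.fitLine(W,cv2.DIST_HUBER,0,.001,.001).ravel();
u=v[:2]*np.sign(v[1]);n=np.array([u[1],-u[0]]);
print('edge n=2pts',len(P),'yaw',np.arctan2(n[1],n[0]),'resid mm',1000*np.std((W-v[2:])@n))
B=cv2.boxPoints(r)/1000
print('corner x,y in shelf mm',np.round(1000*np.c_[(B-v[2:])@n,(B-v[2:])@u],1).tolist(),observe()['eef_pos'],observe()['time'])
cv2.drawContours(f['color'],[c],-1,(0,255,0),1)
cv2.imwrite('pics/'+sys.argv[1],cv2.resize(f['color'][100:310,130:440],(775,525))[:,:,::-1])
E
python3 m.py t5.png
```

```text
tablet ((524.4052734375, 70.43875122070312), (139.2099609375, 98.99468231201172), 78.67925262451172) [[462.20001220703125, 11.899999618530273], [559.2999877929688, -7.5], [586.5999755859375, 129.0], [489.5, 148.39999389648438]]
edge n=2pts 46 yaw -0.20956597 resid mm 0.1604281
corner x,y in shelf mm [[-21.200000762939453, -79.5999984741211], [77.80000305175781, -78.4000015258789], [76.19999694824219, 60.79999923706055], [-22.799999237060547, 59.599998474121094]] [ 0.5936022  -0.15442348  0.20567169] 6.7833
```

View pics/t5.png

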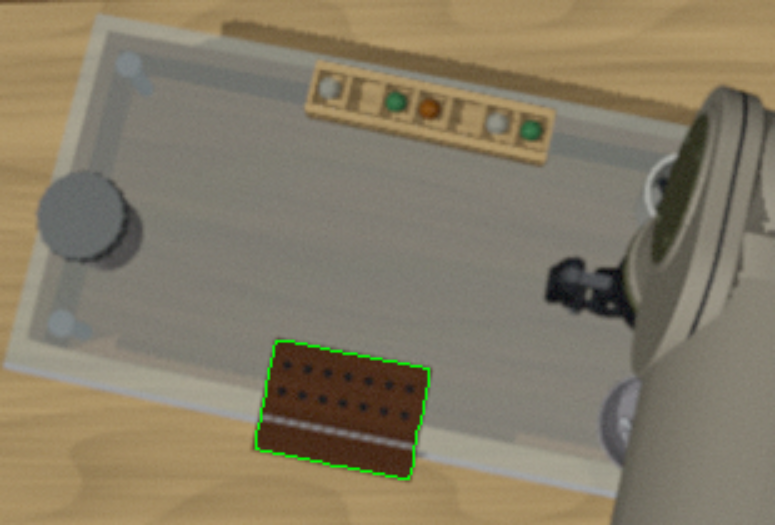

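Top: the tablet's green outline fits its true border (about (255,450) to (410,480) in the crop). The inlaid line lies a little behind the edge, and rack and canister haven't moved. Overhang is about 22.5 mm and the tablet is square to 0.012 rad, so it needs about 7 mm more.

>>> play_rows(
  targets=[
    [-1,0,4,0,0],
    [-1,0,4,0,0],
    [-1,0,4,0,0],
    [-1,0,4,0,0],
    [-1,0,4,0,0],
    [-1,0,0,0,0],
    [-1,0,0,4,0],
    [-1,0,0,4,0],
    [-1,0,0,2.5,0],
    [-1,0,0,1,0],
    [-1,0,0,0,0],
    [-1,0,0,0,0],
  ],
)

```text
time: 7.78
eef_pos: [0.635, 0.0481, 0.0908]
ee_rot: [0.099, 0.995, 0.0, 0.0]
wrist_force: [0.1, 0.3, -0.3]
width: 0.0853
```

>>> play_rows(
  targets=[
    [-1,1,0,0,0],
    [-1,1,0,0,0],
    [-1,1,0,0,0],
    [-1,0.8,0,0,0],
    [-1,0.5,0,0,0],
    [-1,0.4,0,0,0],
    [-1,0.3,0,0,0],
    [-1,0.3,0,0,0],
    [-1,0.3,0,0,0],
    [-1,0.2,0,0,0],
    [-1,0,0,0,0],
  ],
)

```text
time: 8.7
eef_pos: [0.5777, 0.059, 0.0903]
ee_rot: [0.099, 0.995, 0.0, -0.0]
wrist_force: [-0.4, -0.5, 0.1]
width: 0.0854
```

>>> play_rows(
  targets=[
    [-1,-1.5,0,0,0],
    [-1,-2,0,0,0],
    [-1,-1.5,0,0,0],
    [-1,0,0,-3.5,0],
    [-1,0,0,-4,0],
    [-1,0,0,-4,0],
    [-1,0,-4,0,0],
    [-1,0,-4,0,0],
    [-1,0,-4,0,0],
    [-1,0,-4,0,0],
    [-1,0,-4,0,0],
    [-1,0,0,0,0],
  ],
)

```text
time: 9.7
eef_pos: [0.5844, -0.1572, 0.2058]
ee_rot: [0.105, 0.994, -0.002, -0.0]
wrist_force: [-0.1, -0.9, 0.6]
width: 0.0852
```

```bash
python3 m.py t6.png
python3 - <<'E'
from h import *
save(grab_frame('scene'),'s6.png')
E
```

```text
tablet ((517.6209716796875, 71.95738983154297), (138.95497131347656, 98.2878646850586), 78.61990356445312) [[455.70001220703125, 13.5], [552.0999755859375, -5.900000095367432], [579.5, 130.39999389648438], [483.20001220703125, 149.8000030517578]]
edge n=2pts 46 yaw -0.20965298 resid mm 0.13475311
corner x,y in shelf mm [[-27.799999237060547, -133.60000610351562], [70.4000015258789, -132.5], [68.9000015258789, 6.5], [-29.399999618530273, 5.400000095367432]] [ 0.58573014 -0.15269043  0.20556208] 9.75
```

View pics/t6.png

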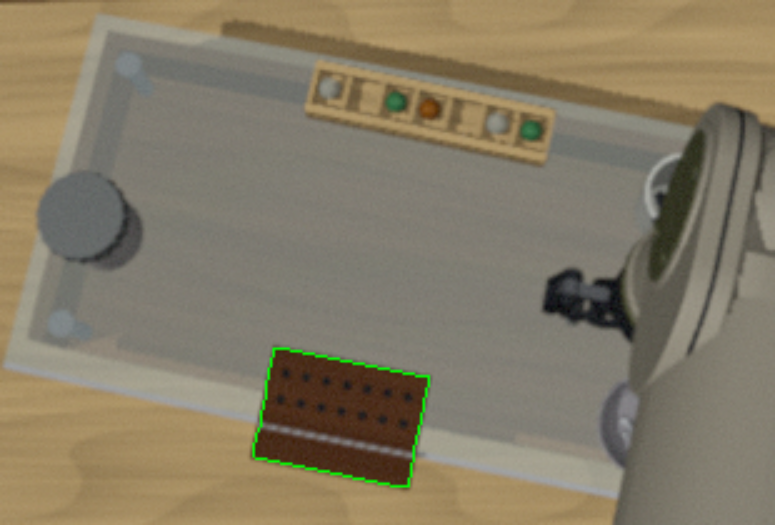

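View pics/s6.png

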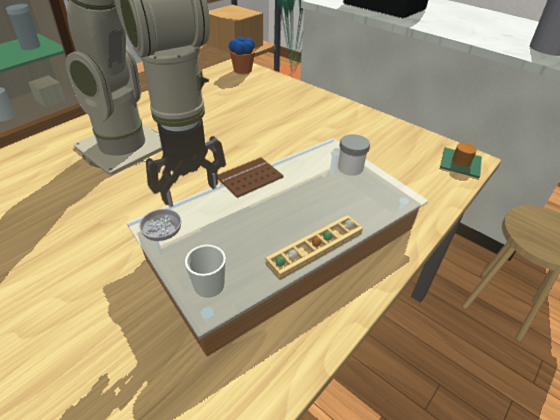

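Top: the inlaid line ((262,427) to (412,455) in the crop) now runs along the edge. Measured overhang is about 29 mm, square to 0.012 rad. Scene: dish (160,223), cup (206,270), rack and canister stand at their starting pixels, and the gripper is clear above the dish. Handing in.

```bash
python3 -c "
from station import *
print(finish_job())"
```

```text
the job is handed in; nothing more can be done
None
```

The tablet now sticks out about 29 mm over the shelf's front edge, flat on the glass, and the job is handed in. I pushed it from behind with the open fingers: one long push, a look, then a 7 mm correction. The arm was lifted clear before handing in, at about 9.8 s.

- **Overhang:** the last top view puts the front corners 27.8 and 29.4 mm out, with the allowed range 22 to 38 mm. Judging by eye from the inlaid line gave slightly more, about 30 to 35 mm, which is also inside the range.
- **Angle:** the long side is about 0.012 rad off the edge (limit 0.12).
- **Other objects:** in the last pictures the rack, cup, dish and canister look unmoved. I compared these by eye and did not measure them again.
- **Contact:** wrist force stayed within about 1.5 N in every reading, and the gripper touched nothing at the end.

No check failed. I had no verdict back from the hand-in.

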